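Bring the ramekin carrier round the corner track

ROBOT

A 7-joint arm with a two-finger parallel gripper is mounted at the origin on the work surface. World frame = base frame: x ahead of the robot, y to its left, z up, the work surface at z = 0. Lengths are in m, angles in rad, forces in N, time in s.
With the tool pointing down it reaches from about 0.425 to 0.95 m from the base axis. Payload 4.7 kg.
Tool frame: the origin (TCP) lies on the centre line of the jaws, within the pads' length; the fingertips stand robot.nose_length ahead of it and the grasp point (between the pads) lies 8 mm behind it (robot.nose_length is the distance from the TCP to the fingertips, in m); z points along the fingers, y is the line along which they close (so a half turn about z gives the same grasp; the last joint's range is limited). The gripper opens to 85 mm and grips with 20 to 120 N. Pads are 22 mm wide; open, the fingers measure 114 mm over their backs; the gripper's body (76 mm by 85 mm) begins 54 mm behind the grasp point. The pads swing forward as they close: fully open they stand 13 mm farther back than shut.
Start: joints at [1.153, 0.469, -0.049, 1.532, 0.024, 1.141, -0.082], TCP at [0.256, -0.625, 0.242] pointing down, gripper open.
Joint ranges: [-2.59, 2.59], [-0.33, 1.99], [-1.39, 1.29], [0.1, 2.45], [-1.04, 4.18], [0.21, 1.99], [-2.66, 2.66]. Speed limits (rad/s): [2.57, 2.57, 3.14, 3.14, 3.14, 3.14, 3.14].

INTERFACE

Orientations are given as [roll, pitch, yaw] about the fixed x, y, z axes, in that order (R = Rz(yaw) Ry(pitch) Rx(roll)).
In Python, from plant import robot gives the robot as it stands. Calls block until the motion is done:
- robot.goto(position, orientation): joint-space move of the TCP to a pose.
- robot.move_straight(position, vel=0.15, attitude=None, contact_N=None): straight line of the TCP; attitude=None keeps the orientation; vel is the mean speed in m/s. With contact_N (N) it stops when the force on the tool has changed by that much, and returns True; else False.
- robot.move_joints(angles): joint-space move.
- robot.grip(opening, strength=None): opening from 0.0 (shut) to 1.0 (fully open); strength is the grip in N (None keeps the last); returns when the fingers have stopped.
- robot.sleep(seconds).
- robot.inverse_kinematics(position, orientation): joint angles nearest the present ones, or None.
- robot.sense(): the state.
- robot.grab_frame(name): name is "side" or "top" or "wrist"; returns a dict with "image" (400x640x3 uint8, red, green, blue), "range_z" (400x640 float32, m along the optical axis (not along the pixel's ray), 0 where there is no reading), "fx", "fy", "cx", "cy" (pixels), "R" (3x3) and "t" (3): a world point X has camera coordinates R X + t. Camera axes: x right, y down, z forward; pixel columns grow to the right and rows downward; lengths in m; the calibration is good to about 2 mm. The wrist camera is an equidistant fisheye: a pixel r from the principal point sees the ray r / f radians off the axis. A picture is of the moment at which its call begins.
A pose or a line that the arm cannot do raises robot.IKError and nothing moves.
- robot.close_job(): hands the job in; it is judged then, once.
The state is a dict: "t": time; "joint_pos": joint angles; "joint_velocities": joint speeds; "effort": joint torques, N m; "tcp_pos": TCP position; "tcp_rot": TCP orientation; "wrist_force": force on the tool from outside, world axes, zero at the start; "torque": the same for the moment, N m; "opening": opening from 0.0 (shut) to 1.0 (fully open); "gripper_force": force on a finger pad.
Only numpy, scipy, OpenCV 4.12 (cv2) and the standard library are available. Lean on these libraries where they do the work, as an engineer would, in place of code of your own. Each camera call takes 0.05 s, during which the arm holds its last target. There are 200 camera calls.

TASK

Squeeze the carrier's release lever against its fixed grip and keep it squeezed while you slide the carrier along the track, round the bend, to the notch on the other leg. There let go, so that the lever springs back and its nose locks in that notch. Keep the carrier down in the track with both ramekins standing in their places on it, and leave the cruet, grinder, salt pot, tin, mug and jar where they are.

Things in the scene. Friction and masses are not known exactly. Their poses are not given: they have to be found in the camera images.
- track: Fixed aluminium track: two upright rails 26 mm high, 8 mm thick, 60 mm apart inside; the counter is its floor. Own frame (z up), channel centreline in mm: start leg x=60 from y=-181 (inner face of end stop) to y=-60; quarter arc, radius 120 about (-60,-60), to (-60,60); end leg y=60 from there to x=-181 (end stop). Travel: along +y, turns left 90 degrees, then -x.
- start_notch (a point): On the channel centreline beside the start notch, 75 mm above the counter (track frame x 60, y -110 mm): carrier_grip is here at the start. Each notch is a 26 mm long gap in the upper half (13 to 26 mm up) of the outer rail, in the middle of a leg.
- end_notch (a point): On the channel centreline beside the end notch, 75 mm above the counter (track frame x -110, y 60 mm): carrier_grip is here when locked. With the shoe right up to the end stop the carrier is 4 mm past this point; the nose drops in within 6 mm either way.
- bend_centre (a point): Centre of the bend's arcs, on the counter (track frame x -60, y -60 mm).
- bend_middle (a point): Where carrier_grip passes half-way round the bend (80 mm out from bend_centre in both track x and y), 75 mm above the counter.
- carrier_grip (a point): Point on the carrier mid-way between its two upright grips at rest, 75 mm up. x axis: direction of travel; y: left, to the inside of the bend; z up. The grips are upright plates 34 mm long (x), 8 mm thick, tops 100 mm up: white fixed grip at y+, steel lever at y-, 60 mm over the outer faces, 50 mm squeezed; the middle then lies at y +5 mm: centre the fingers there, closing along y.
- carrier_deck (a point): Centre of the deck's top, 36 mm above the counter. White plastic carrier, deck 184 x 76 mm, loose, 0.6 to 0.9 kg loaded. Two round shoes under it, 54 mm diameter, 40 mm ahead and behind, run in the channel with 3 mm play each side. Both stay on the centreline, so in the bend the carrier's centre runs up to 7 mm inside it. It turns 90 degrees left in all. Axes as carrier_grip.
- fixed_grip (a point): Outer face of the fixed white grip plate, 75 mm up.
- lever_face (a point): Outer face of the steel lever plate, 75 mm up; moves 10 mm towards the fixed grip when squeezed.
- lever (a joint): Release lever, travel in m: 0 sprung out (nose sticks 6 mm past the channel wall into a notch), 0.010 fully squeezed. The spring takes 5 N to start and 10 N at full travel. From 0.009 the nose clears the rail on the straight legs however the carrier lies in its play.
- ramekin_front_centre (a point): Centre of the white ceramic ramekin (64 mm diameter, 38 mm high, loose, about 0.11 kg) on the carrier 55 mm ahead of its centre, inside a 7 mm high lip.
- ramekin_rear_centre (a point): The same, 55 mm behind the carrier's centre.
- salt_pot: Bystander: small wooden salt pot, 46 mm diameter, 55 mm high, standing loose inside the bend. Origin at the centre of its underside.
- cruet: Bystander: stoppered glass cruet, 68 mm diameter, 162 mm high, loose on the lazy susan to the right. Origin under its centre.
- grinder: Bystander: steel pepper grinder, 52 mm diameter, 160 mm high, loose on the lazy susan. Origin under its centre.
- mug: Bystander: white mug, 80 mm diameter, 95 mm high, loose on the left of the counter. Origin under its centre.
- jam_jar: Bystander: jar, 70 mm diameter, 90 mm high, loose on the left of the counter. Origin under its centre.
- tea_tin: Bystander: plain steel tin, 68 mm diameter, 75 mm high, standing loose outside the bend. Origin under its centre.
Not all that is in view belongs to the job. Leave any green or purple look-alike of the part that bears ramekin_rear_centre alone.

How it is judged:
By the outcome, as a careful person would: the job done as asked, in the order asked, and still so for the second after the job is handed in, with the robot touching nothing.
It also fails if it takes over 51 s, if anything falls off the work surface, if the arm or the gripper's body presses on something with over 40 N, if the wrist force passes 120 N, or if a joint passes its speed limit or range.

## Working session

There is one attempt and no reset: what is moved stays moved. The work goes in short steps, each a Python script; the robot and the scene stay as the last script left them, time stands still between calls to the robot, and variables do not carry over. Pictures are saved under pics/ and viewed, at most 10 in all, crops included, and the job is handed in when it is done.

```bash
mkdir -p pics; ls; python3 - <<'E'
from plant import robot
import cv2,numpy as np
for n in("top","side"):
    f=robot.grab_frame(n); cv2.imwrite(f"pics/{n}0.png",f["image"][:,:,::-1]); np.savez(f"{n}0.npz",**f)
    print(n,f["fx"],f["cx"],f["cy"],f["R"].round(3).tolist(),f["t"])
print(robot.nose_length,robot.sense())
E
```

```text
pics
top 406.86180804809146 318.7346205231192 202.86386337754635 [[0.017, -1.0, 0.019], [-0.999, -0.018, -0.051], [0.051, -0.019, -0.999]] [-0.06558232  0.52992744  1.33347201]
side 430.4634643864276 320.5959409141851 195.56882511754904 [[-0.717, -0.697, -0.001], [-0.522, 0.538, -0.662], [0.462, -0.474, -0.75]] [0.34843024 0.34765091 0.93703881]
0.011 {'t': 0.1, 'joint_pos': array([ 1.15309947,  0.4693945 , -0.04862501,  1.53359055,  0.02410623,
        1.14098999, -0.08231388]), 'joint_velocities': array([ 0.00027884, -0.0011699 , -0.00189301, -0.00296021, -0.0002189 ,
        0.00043442,  0.00038529]), 'effort': array([ 7.76305460e-04, -5.11517322e+01, -4.69709281e-02, -2.38392001e+01,
        1.08171394e-02,  4.40926829e-03,  4.53124301e-05]), 'tcp_pos': array([ 0.25571041, -0.62413721,  0.2413369 ]), 'tcp_rot': array([-3.13979699e+00,  5.46203186e-05,  3.88841821e-01]), 'wrist_force': array([-0.83179467,  0.91932731, -1.01580068]), 'torque': array([-0.05054079, -0.03829656, -0.04076193]), 'gripper_force': 0.0, 'opening': 1.00518404146634}
```

View pics/top0.png

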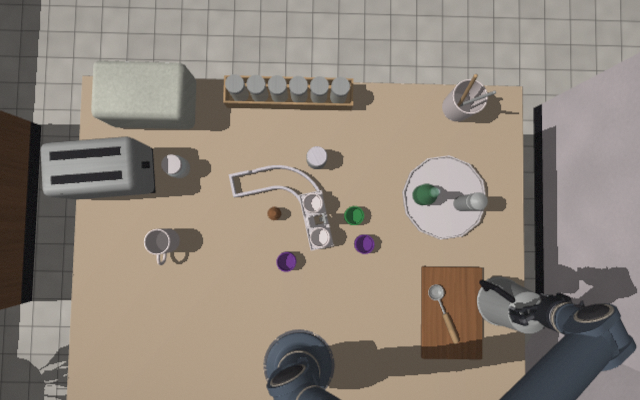

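View pics/side0.png

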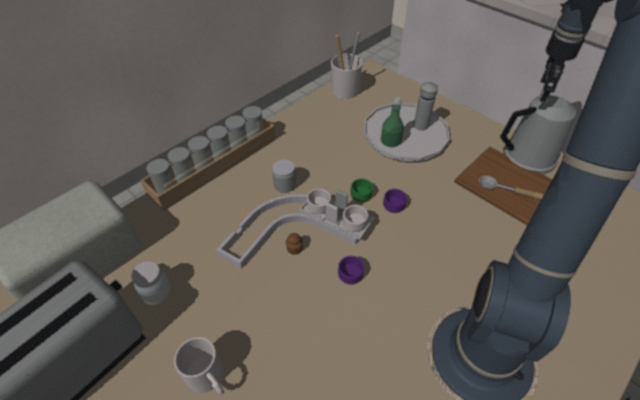

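The top view shows the track with its start leg near (317,220), its bend near (300,175) and its end stop at (236,185). The ramekins are at (313,203) and (319,237), with the grips between them. The salt pot is at (274,213) and the tin at (317,157). The green and purple look-alikes stand at (355,215), (364,244) and (287,262). Next I fit the track pose to the depth points.

```bash
cat > h.py <<'E'
import numpy as np
def cloud(f,wrist=False):
    z=f["range_z"]; v,u=np.mgrid[:z.shape[0],:z.shape[1]]
    a=(u-f["cx"])/f["fx"]; b=(v-f["cy"])/f["fy"]
    if wrist:
        r=np.hypot(a,b)+1e-9; s=np.tan(np.minimum(r,1.4))/r; a=a*s;b=b*s
    P=np.stack([a*z,b*z,z],-1)
    X=(P-f["t"])@f["R"]
    X[z<=0]=np.nan
    return X
def dist(p):  # signed offset from channel centreline (track frame), p Nx2 ; extended along legs
    x,y=p.T
    r=np.hypot(x+.06,y+.06)-.12
    return np.where(y<-.06,x-.06,np.where(x<-.06,y-.06,r))
def totrack(p,q): # q=[x,y,yaw] track pose in world
    c,s=np.cos(q[2]),np.sin(q[2]); d=p-q[:2]
    return np.stack([d[:,0]*c+d[:,1]*s,-d[:,0]*s+d[:,1]*c],-1)
def toworld(p,q):
    p=np.atleast_2d(p); c,s=np.cos(q[2]),np.sin(q[2])
    return np.stack([p[:,0]*c-p[:,1]*s+q[0],p[:,0]*s+p[:,1]*c+q[1]],-1)
def resid(q,P):
    t=totrack(P,q); d=np.abs(np.abs(dist(t))-.034)
    # end stops: wall 8 mm thick beyond -.181, centre -.185
    for i,j in((0,1),(1,0)):
        o,a=t[:,i],t[:,j]
        ctr=.06
        if i==0: e=np.hypot(np.maximum(np.abs(a-.06)-.038,0),o+.185)
        else: e=np.hypot(np.maximum(np.abs(a-.06)-.038,0),o+.185)
        d=np.minimum(d,e)
    beyond=np.maximum(0,np.maximum(-t[:,0],-t[:,1])-.189)
    return np.maximum(d-.003,0)+beyond*2
E
cat > fit.py <<'E'
from h import *
from scipy.optimize import least_squares
Ps=[]
for n in("top","side"):
    f=dict(np.load(n+"0.npz")); X=cloud(f); im=f["image"].astype(int)
    roi=(X[...,0]>.3)&(X[...,0]<.8)&(abs(X[...,1])<.35)
    tab=X[roi&(abs(X[...,2])<.012)]; print(n,"table z",np.median(tab[:,2]),tab[:,2].std())
    sat=im.max(-1)-im.min(-1)
    m=roi&(X[...,2]>.019)&(X[...,2]<.029)&(sat<45)
    # drop bystanders later by gating
    Ps.append(X[m][:,:2]); print(m.sum())
    if n=="top":
        for nm,(u,v) in dict(rf=(313,203),rr=(319,237),salt=(274,213),tin=(317,157),green=(355,215),pur=(364,244),endstop=(236,185)).items(): print(nm,X[v-2:v+3,u-2:u+3].reshape(-1,3).mean(0).round(3))
for name,P in(("top",Ps[0]),("side",Ps[1]),("both",np.vstack(Ps))):
    best=None
    f0=dict(np.load("top0.npz"));X=cloud(f0)
    mid=(X[203,313,:2]+X[237,319,:2])/2
    for yaw in np.radians([-95,-88,-80,-72,-65]):
        q0=np.r_[mid-toworld([.06,-.11],[0,0,yaw])[0],yaw]
        Q=P
        for g in(.03,.015,.008):
            Q=P[resid(q0,P)<g]
            r=least_squares(resid,q0,args=(Q,),loss="soft_l1",f_scale=.002,x_scale=[.01,.01,.1]); q0=r.x
        sc=(resid(q0,P)<.002).sum()
        if best is None or sc>best[0]: best=(sc,q0,len(Q),r.cost)
    print(name,best)
q=best[1]; np.save("q.npy",q)
for k,p in dict(start=[.06,-.11],end=[-.11,.06],bend=[.02,.02],centre=[-.06,-.06]).items():print(k,toworld(p,q).round(4))
E
python3 fit.py
```

```text
top table z -0.0007069544982816006 0.002980345577773726
563
rf [ 0.529 -0.037  0.04 ]
rr [ 0.419 -0.059  0.042]
salt [0.494 0.087 0.053]
tin [ 0.674 -0.047  0.074]
green [ 0.493 -0.178  0.005]
pur [ 0.397 -0.209  0.006]
endstop [ 0.587  0.221 -0.   ]
side table z 0.0009238554499766873 0.0021684576563642654
1283
top (np.int64(447), array([ 0.56871262,  0.03686393, -1.3402633 ]), 448, np.float64(3.890462417568672e-05))
side (np.int64(898), array([ 0.56726015,  0.03711064, -1.34186322]), 945, np.float64(0.00027645134256625573))
both (np.int64(1331), array([ 0.56772532,  0.03705241, -1.34137594]), 1392, np.float64(0.00035445169134703803))
start [[ 0.4743 -0.0464]]
end [[0.6011 0.1578]]
bend [[0.5917 0.0221]]
centre [[0.4957 0.0818]]
```

The top and side fits agree to 1.5 mm, and the ramekin centres lie 110 mm apart along the fitted leg, as they should. I'm going to hover over the start and check the IK for both yaws.

```bash
cat >> h.py <<'E'
def cl(s): # centreline point, s=arc length from y=-.181 on start leg (track frame)
    if s<.121: return np.array([.06,-.181+s])
    s-=.121; L=.12*np.pi/2
    if s<L: a=s/.12; return np.array([-.06+.12*np.cos(a),-.06+.12*np.sin(a)])
    return np.array([-.06-(s-L),.06])
def pose(sr,q,off=.005): # rear shoe at sr -> world xy of grip centre (offset left), heading
    from scipy.optimize import brentq
    a=cl(sr); sf=brentq(lambda s:np.hypot(*(cl(s)-a))-.08,sr+.06,sr+.12); b=cl(sf)
    u=(b-a)/.08; c=(a+b)/2+off*np.array([-u[1],u[0]])
    return toworld(c,q)[0],np.arctan2(u[1],u[0])+q[2]
S0=.031; S1=.121+.12*np.pi/2+.05-.04   # rear shoe at start / end notch
E
python3 - <<'E'
from h import *; from plant import robot
import cv2
q=np.load("q.npy"); z=.077
for s in(S0,.17,S1):
    p,h=pose(s,q); print(p.round(4),round(np.degrees(h),1))
    for k in(0,np.pi,-np.pi):
        try: j=robot.inverse_kinematics([*p,z],[np.pi,0,h+k])
        except Exception as e: j=e
        print(k,None if j is None else np.round(j,2))
p,h=pose(S0,q)
c=robot.sense()["tcp_pos"]; robot.move_straight([c[0],c[1],.33],vel=.2)
robot.goto([*p,.27],[np.pi,0,h]); 
f=robot.grab_frame("wrist"); np.savez("w0.npz",**f); cv2.imwrite("pics/w0.png",f["image"][:,:,::-1])
s=robot.sense(); print(s["t"],s["joint_pos"].round(2),s["tcp_pos"],s["wrist_force"])
E
```

```text
[ 0.4731 -0.0415] 13.1
0 [ 0.29  0.4  -0.35  2.13  0.23  0.64 -1.56]
3.141592653589793 [ 0.64  0.5  -0.8   2.12  0.54  0.74  1.28]
-3.141592653589793 [ 0.64  0.5  -0.8   2.12  0.54  0.74  1.28]
[0.5853 0.0214] 56.0
0 [ 0.24  0.56 -0.47  1.88  0.35  0.79 -1.01]
3.141592653589793 [ 0.68  0.87 -1.18  1.85  0.92  1.1   1.68]
-3.141592653589793 [ 0.68  0.87 -1.18  1.85  0.92  1.1   1.68]
[0.5963 0.1567] 103.1
0 [ 0.15  0.66 -0.68  1.79  0.52  0.88 -0.53]
3.141592653589793 [-1.04  0.86  1.11  1.86 -0.9   1.03 -2.45]
-3.141592653589793 [-1.04  0.86  1.11  1.86 -0.9   1.03 -2.45]
2.975 [ 0.5   0.15 -0.55  1.93  0.09  1.08 -1.43] [ 0.47332297 -0.0424685   0.26998435] [-0.49483972 -1.00415095 -0.58327644]
```

View pics/w0.png

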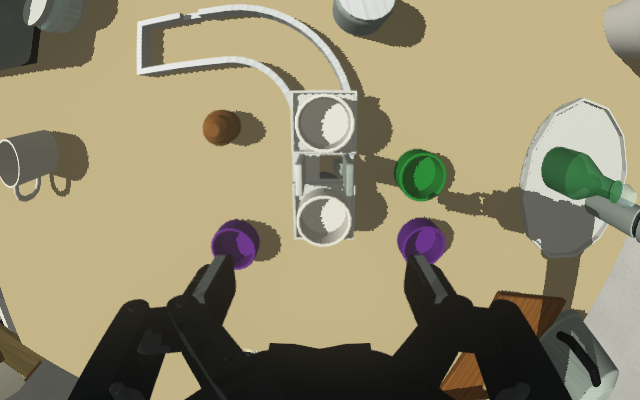

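The wrist view is aligned with the carrier. The grip plates are at about (299,172) for the fixed one and (349,172) for the lever, with ramekins at (324,123) and (324,218). The end notch is near (190,17), and the green and purple look-alikes are well clear. Next I measure the grips and refit the track from this frame.

```bash
python3 - <<'E'
from h import *
from scipy.optimize import least_squares
q=np.load("q.npy"); f=dict(np.load("w0.npz")); X=cloud(f,True); im=f["image"].astype(int); sat=im.max(-1)-im.min(-1)
ok=np.isfinite(X[...,0])&(X[...,0]>.3)&(X[...,0]<.75)&(X[...,1]>-.25)&(X[...,1]<.35)
t=X[ok&(abs(X[...,2])<.01)]; print("table",np.median(t[:,2]))
P=X[ok&(X[...,2]>.019)&(X[...,2]<.030)&(sat<45)][:,:2]; q0=q
for g in(.015,.008,.006):
    Q=P[resid(q0,P)<g]; q0=least_squares(resid,q0,args=(Q,),loss="soft_l1",f_scale=.002,x_scale=[.01,.01,.1]).x
print("q wrist",q0,"old",q,len(Q)); np.save("qw.npy",q0)
c,h=pose(S0,q,0); u=np.array([np.cos(h),np.sin(h)]); l=np.array([-u[1],u[0]])
G=X[ok&(X[...,2]>.085)&(X[...,2]<.108)]; d=G[:,:2]-c; a,b=d@u,d@l
for m in(b>0,b<0):
    k=m&(abs(a)<.03)&(abs(b)<.05); print(k.sum(),"along",np.percentile(a[k],[2,98]),"lat",np.percentile(b[k],[2,50,98]),"z",np.percentile(G[k,2],[5,95]))
R=X[ok&(X[...,2]>.036+.025)&(X[...,2]<.085)]; d=R[:,:2]-c; a,b=d@u,d@l
for m in(a>.02,a<-.02):
    k=m&(abs(a)<.1)&(abs(b)<.05); print("ram",k.sum(),"along",np.percentile(a[k],[1,99]),"lat",np.percentile(b[k],[1,99]),"z",np.percentile(R[k,2],[50,95]))
E
```

```text
table 0.0007119597997741302
q wrist [ 0.56846812  0.03369783 -1.33929165] old [ 0.56772532  0.03705241 -1.34137594] 3169
279 along [-0.0148872   0.01808136] lat [0.01900304 0.02234218 0.0263763 ] z [0.08859103 0.10186489]
312 along [-0.01404794  0.0177754 ] lat [-0.03288136 -0.02819371 -0.02451612] z [0.09117223 0.10167806]
ram 817 along [0.02522862 0.0870366 ] lat [-0.03371521  0.02733199] z [0.07428223 0.07567965]
ram 915 along [-0.08547541 -0.02315017] lat [-0.03303782  0.02739115] z [0.07374632 0.07563787]
```

```bash
python3 - <<'E'
from h import *; from plant import robot
q=(np.load("q.npy")+np.load("qw.npy"))/2; np.save("qa.npy",q); print(q)
p,h=pose(S0,q); att=[np.pi,0,h]; u=np.array([np.cos(h),np.sin(h)]); l=np.array([-u[1],u[0]])
def rep():
    s=robot.sense(); F=s["wrist_force"]; print(round(s["t"],2),"F along/lat/z",(F[:2]@u).round(1),(F[:2]@l).round(1),F[2].round(1),"T",s["torque"].round(2),"grip",s["gripper_force"],"op mm",85*s["opening"],(s["tcp_pos"][:2]-p).round(4),s["tcp_pos"][2].round(4))
hit=robot.move_straight([*p,.125],vel=.15,attitude=att,contact_N=10); rep()
hit=robot.move_straight([*p,.076],vel=.06,attitude=att,contact_N=8); print(hit); rep()
if not hit:
    robot.grip(0.0,40); rep(); robot.sleep(.3); rep()
E
```

```text
[ 0.56809672  0.03537512 -1.3403338 ]
4.09 F along/lat/z 0.6 0.3 0.5 T [0.06 0.   0.  ] grip 0.0 op mm 85.19227893089506 [0.0007 0.    ] 0.1257
False
5.06 F along/lat/z -0.1 1.1 -0.4 T [-0.05 -0.06  0.01] grip 0.0 op mm 85.10157850258085 [0.0003 0.0001] 0.0762
5.49 F along/lat/z -2.2 2.6 8.6 T [ 0.19  0.46 -0.13] grip 41.38289988040924 op mm 48.43862662730583 [0.0005 0.001 ] 0.0772
5.79 F along/lat/z -1.3 2.9 8.3 T [ 0.24  0.46 -0.12] grip 41.370413303375244 op mm 48.62290063485299 [0.0005 0.001 ] 0.0772
```

Squeezed fully: 48.5 mm between the pads, with little side force. Now I slide, with a mild correction from the wrist force.

```bash
cat > slide.py <<'E'
from h import *; from plant import robot
import sys
q=np.load("qa.npy"); z=.0765; s0,s1,off=map(float,sys.argv[1:4]); n=int(np.ceil((s1-s0)/.012))
for s in np.linspace(s0,s1,n+1)[1:]:
    p,h=pose(s,q,off); l=np.array([-np.sin(h),np.cos(h)]); u=np.array([np.cos(h),np.sin(h)])
    robot.move_straight([*p,z],vel=.04,attitude=[np.pi,0,h])
    st=robot.sense(); F=st["wrist_force"]; a,b=F[:2]@u,F[:2]@l
    print(f"{s:.4f} t{st['t']:.1f} along {a:.1f} lat {b:.1f} z {F[2]:.1f} Tz {st['torque'][2]:.2f} op {85*st['opening']:.1f} tz {st['tcp_pos'][2]:.4f} off {off:.4f}")
    if max(abs(a),abs(b),abs(F[2]))>30 or st["opening"]*85>50.5: print("STOP"); break
    if abs(b)>6: off+=np.sign(b)*.001
E
python3 -c "from h import *;print(S0,S1)"; python3 slide.py .031 .1 .005
```

```text
0.031 0.3194955592153876
0.0425 t6.2 along -22.7 lat 3.0 z 32.5 Tz -0.06 op 48.5 tz 0.0775 off 0.0050
STOP
```

```bash
python3 - <<'E'
from h import *; from plant import robot
import cv2
q=np.load("qa.npy"); p,h=pose(.0425,q); u=np.array([np.cos(h),np.sin(h)])
def rep(k):
    s=robot.sense(); F=s["wrist_force"]; print(k,round(s["t"],2),"al",(F[:2]@u).round(1),"z",F[2].round(1),"T",s["torque"].round(2),s["tcp_pos"][2].round(4),((s["tcp_pos"][:2]-p)@u).round(4),85*s["opening"])
robot.sleep(.2); rep("settle")
f=robot.grab_frame("wrist"); cv2.imwrite("pics/w1.png",f["image"][:,:,::-1]); np.savez("w1.npz",**f)
for z in(.0775,.0785,.0795):
    robot.move_straight([*p,z],vel=.02); rep(z)
    if robot.sense()["wrist_force"][2]<5: break
E
```

```text
settle 6.43 al -21.4 z 32.0 T [-0.39  4.04 -0.05] 0.0775 -0.0072 48.5586947826888
0.0775 6.73 al -2.2 z 1.2 T [-0.17  0.5   0.  ] 0.0772 -0.001 48.14933538103266
```

View pics/w1.png

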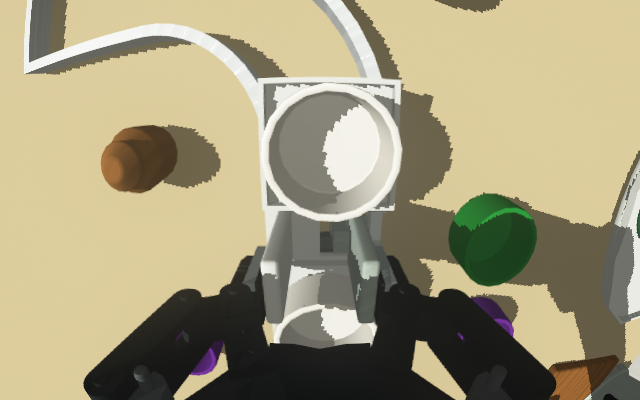

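The picture shows the carrier still upright in the track, with the front ramekin seated in its lip at (330,150). The arm was pressing the carrier down, and raising it 1 mm freed it. I'm adding height control on the vertical force.

```bash
cat > slide.py <<'E'
from h import *; from plant import robot
import sys
q=np.load("qa.npy"); s0,s1,off,z=map(float,sys.argv[1:5]); n=int(np.ceil((s1-s0)/.008))
for s in np.linspace(s0,s1,n+1)[1:]:
    for k in range(3):
        p,h=pose(s,q,off); l=np.array([-np.sin(h),np.cos(h)]); u=np.array([np.cos(h),np.sin(h)])
        robot.move_straight([*p,z],vel=.04 if k==0 else .02,attitude=[np.pi,0,h])
        st=robot.sense(); F=st["wrist_force"]; a,b=F[:2]@u,F[:2]@l; lag=(st["tcp_pos"][:2]-p)@u
        print(f"{s:.4f} t{st['t']:.1f} al {a:.1f} lat {b:.1f} z {F[2]:.1f} Tz {st['torque'][2]:.2f} op {85*st['opening']:.1f} tz {st['tcp_pos'][2]:.4f} lag {lag*1e3:.1f} off {off:.4f} cz {z:.4f}")
        z+=np.clip((F[2]-4)/30*.001,-.0007,.001)
        if abs(b)>6: off+=np.sign(b)*.001
        if a>-14 and abs(F[2])<15: break
    else: print("STUCK"); break
    if max(abs(a),abs(b),abs(F[2]))>35 or st["opening"]*85>50.5: print("STOP"); break
E
python3 slide.py .0425 .1065 .005 .0775
```

```text
0.0505 t7.1 al -1.5 lat 0.4 z -2.2 Tz -0.05 op 48.9 tz 0.0772 lag 0.2 off 0.0050 cz 0.0775
0.0585 t7.4 al -2.4 lat -0.4 z 1.2 Tz -0.06 op 48.6 tz 0.0772 lag -0.0 off 0.0050 cz 0.0773
0.0665 t7.8 al -1.7 lat -0.1 z 0.2 Tz -0.08 op 48.8 tz 0.0772 lag 0.4 off 0.0050 cz 0.0772
0.0745 t8.1 al -2.9 lat -1.0 z 1.7 Tz -0.11 op 48.3 tz 0.0772 lag 0.1 off 0.0050 cz 0.0771
0.0825 t8.5 al -3.3 lat -1.6 z 2.3 Tz -0.12 op 48.5 tz 0.0772 lag 0.1 off 0.0050 cz 0.0770
0.0905 t8.8 al -4.3 lat -1.7 z 4.9 Tz -0.08 op 48.0 tz 0.0771 lag 0.1 off 0.0050 cz 0.0769
0.0985 t9.2 al -3.9 lat -2.4 z 4.1 Tz -0.11 op 48.7 tz 0.0771 lag 0.2 off 0.0050 cz 0.0770
0.1065 t9.5 al -4.8 lat -2.4 z 5.0 Tz -0.08 op 48.3 tz 0.0771 lag 0.1 off 0.0050 cz 0.0770
```

Smooth. On round the bend.

```bash
python3 slide.py .1065 .28 .005 .077
```

```text
0.1144 t9.8 al -3.8 lat -2.7 z 5.2 Tz -0.08 op 48.3 tz 0.0771 lag 0.2 off 0.0050 cz 0.0770
0.1223 t10.2 al -3.4 lat -2.8 z 4.9 Tz -0.03 op 48.6 tz 0.0771 lag 0.2 off 0.0050 cz 0.0770
0.1302 t10.5 al -3.9 lat -2.0 z 4.0 Tz -0.02 op 48.4 tz 0.0771 lag 0.3 off 0.0050 cz 0.0771
0.1380 t10.8 al -3.8 lat -2.8 z 4.4 Tz 0.01 op 48.4 tz 0.0772 lag 0.3 off 0.0050 cz 0.0771
0.1459 t11.2 al -3.7 lat -2.6 z 3.8 Tz -0.06 op 48.4 tz 0.0772 lag 0.3 off 0.0050 cz 0.0771
0.1538 t11.5 al -3.9 lat -1.9 z 4.5 Tz -0.03 op 48.5 tz 0.0771 lag 0.2 off 0.0050 cz 0.0771
0.1617 t11.8 al -3.7 lat -2.9 z 3.0 Tz -0.00 op 48.1 tz 0.0771 lag 0.2 off 0.0050 cz 0.0771
0.1696 t12.1 al -3.8 lat -2.8 z 4.8 Tz 0.00 op 48.1 tz 0.0771 lag 0.2 off 0.0050 cz 0.0771
0.1775 t12.4 al -3.8 lat -1.7 z 4.2 Tz -0.03 op 48.2 tz 0.0772 lag 0.2 off 0.0050 cz 0.0771
0.1854 t12.8 al -3.2 lat -1.9 z 3.7 Tz 0.04 op 48.7 tz 0.0772 lag 0.2 off 0.0050 cz 0.0771
0.1933 t13.1 al -4.0 lat -3.0 z 5.0 Tz 0.03 op 48.4 tz 0.0772 lag 0.2 off 0.0050 cz 0.0771
0.2011 t13.4 al -3.5 lat -2.1 z 3.9 Tz -0.00 op 48.3 tz 0.0772 lag 0.3 off 0.0050 cz 0.0771
0
[... 210 characters left out ...]
 z 3.8 Tz 0.03 op 48.5 tz 0.0772 lag 0.3 off 0.0050 cz 0.0772
0.2327 t14.7 al -3.9 lat -1.5 z 3.4 Tz 0.07 op 48.4 tz 0.0772 lag 0.3 off 0.0050 cz 0.0772
0.2406 t15.1 al -4.0 lat -0.7 z 4.4 Tz 0.01 op 48.6 tz 0.0772 lag 0.2 off 0.0050 cz 0.0772
0.2485 t15.4 al -3.8 lat -1.6 z 4.1 Tz -0.06 op 48.1 tz 0.0772 lag 0.1 off 0.0050 cz 0.0772
0.2563 t15.7 al -3.6 lat -0.7 z 4.7 Tz 0.02 op 48.5 tz 0.0772 lag 0.1 off 0.0050 cz 0.0772
0.2642 t16.1 al -4.1 lat 0.6 z 3.8 Tz -0.03 op 48.4 tz 0.0772 lag 0.1 off 0.0050 cz 0.0772
0.2721 t16.4 al -4.5 lat 0.3 z 4.5 Tz -0.08 op 48.3 tz 0.0772 lag 0.1 off 0.0050 cz 0.0772
0.2800 t16.7 al -4.3 lat -0.9 z 5.2 Tz -0.09 op 48.4 tz 0.0772 lag 0.1 off 0.0050 cz 0.0772
```

Next I approach the end stop gently to find it by touch, then back off 4 mm.

```bash
python3 slide.py .28 .3155 .005 .0772; python3 - <<'E'
from h import *; from plant import robot
q=np.load("qa.npy"); p,h=pose(S1,q); u=np.array([np.cos(h),np.sin(h)])
def rep(k):
    s=robot.sense(); F=s["wrist_force"]; d=(s["tcp_pos"][:2]-p)@u; print(k,round(s["t"],2),"al",(F[:2]@u).round(1),"z",F[2].round(1),"past mm",(d*1e3).round(1),85*s["opening"]); return d
hit=robot.move_straight([*(p+.012*u),.0772],vel=.025,attitude=[np.pi,0,h],contact_N=10)
d=rep(hit)
E
```

```text
0.2871 t17.1 al -4.5 lat 0.0 z 4.9 Tz -0.14 op 48.5 tz 0.0772 lag -0.0 off 0.0050 cz 0.0772
0.2942 t17.4 al -4.6 lat -0.6 z 4.8 Tz -0.16 op 48.4 tz 0.0772 lag 0.0 off 0.0050 cz 0.0772
0.3013 t17.7 al -4.6 lat -0.5 z 5.4 Tz -0.16 op 48.1 tz 0.0772 lag 0.1 off 0.0050 cz 0.0773
0.3084 t18.0 al -3.8 lat 0.4 z 5.7 Tz -0.22 op 48.1 tz 0.0772 lag 0.2 off 0.0050 cz 0.0773
0.3155 t18.4 al -3.2 lat 0.2 z 3.6 Tz -0.19 op 48.3 tz 0.0773 lag 0.3 off 0.0050 cz 0.0774
True 18.85 al -2.1 z 2.4 past mm 4.3 48.379606458119405
```

Stop contact came at 4.3 mm past the notch point, against 4 mm expected. I back off to the notch, release and look.

```bash
python3 - <<'E'
from h import *; from plant import robot
import cv2
q=np.load("qa.npy"); p,h=pose(S1,q); u=np.array([np.cos(h),np.sin(h)])
robot.move_straight([*(p+.0003*u),.0772],vel=.02,attitude=[np.pi,0,h])
s=robot.sense(); print(s["tcp_pos"],((s["tcp_pos"][:2]-p)@u),s["wrist_force"],s["opening"]*85)
robot.grip(1.0); robot.sleep(.3)
s=robot.sense(); print(s["t"],s["wrist_force"],s["opening"]*85)
robot.move_straight([*p,.14],vel=.08,contact_N=10); robot.move_straight([*p,.25],vel=.15); robot.sleep(.3)
f=robot.grab_frame("wrist"); cv2.imwrite("pics/w2.png",f["image"][:,:,::-1]); np.savez("w2.npz",**f)
X=cloud(f,True); c,_=pose(S1,q,0); l=np.array([-u[1],u[0]])
ok=np.isfinite(X[...,0]); G=X[ok&(X[...,2]>.085)&(X[...,2]<.108)]; d=G[:,:2]-c; a,b=d@u,d@l
for m in(b>0,b<0):
    k=m&(abs(a)<.03)&(abs(b)<.05); print(k.sum(),"along",np.percentile(a[k],[2,98]),"lat",np.percentile(b[k],[2,50,98]),"z",np.percentile(G[k,2],[5,95]))
R=X[ok&(X[...,2]>.061)&(X[...,2]<.085)]; d=R[:,:2]-c; a,b=d@u,d@l
for m in(a>.02,a<-.02):
    k=m&(abs(a)<.1)&(abs(b)<.05); print("ram",k.sum(),"along",np.percentile(a[k],[1,99]),"lat",np.percentile(b[k],[1,99]),"z",np.percentile(R[k,2],[50,95]))
E
```

```text
[0.59567107 0.15838466 0.07745595] 0.0034585242868457227 [-1.30607634  5.42470682  2.1162067 ] 48.680790323447624
19.8583 [ 0.20312136 -0.07169313 -0.31896994] 85.02749040557221
337 along [-0.01384499  0.01826489] lat [0.02347031 0.02731337 0.03177817] z [0.09567304 0.10167091]
321 along [-0.01431823  0.01808212] lat [-0.02767419 -0.02346542 -0.02039766] z [0.08949794 0.10161505]
ram 918 along [0.02614148 0.0870706 ] lat [-0.02890128  0.03240814] z [0.07426842 0.07578181]
ram 1064 along [-0.08465676 -0.02250964] lat [-0.02598337  0.03491567] z [0.07378481 0.07562682]
```

View pics/w2.png

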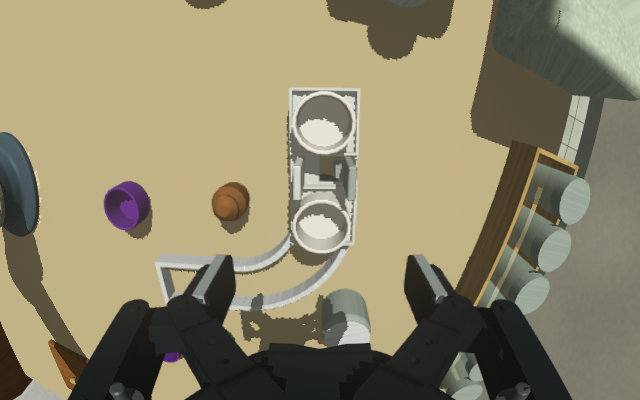

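The picture shows the carrier straight in the end leg, with both ramekins upright in their lips at (324,122) and (320,225), and the salt pot and tin undisturbed. The plates are 50.8 mm apart between centres. That matches the 50.5 mm at the locked start, so the lever has sprung out fully and the nose is in the notch. Heights are unchanged. Handing in.

```bash
python3 -c "
from plant import robot
print(robot.sense()['t'],robot.close_job())"
```

```text
the job is handed in; nothing more can be done
22.025 None
```

I slid the carrier round the bend with the lever squeezed and released it at the end notch, and handed the job in at 22.0 s of the 51 s allowed: the measured plate spacing shows the lever fully sprung out and its nose locked, both ramekins are standing in place, and the robot touched no bystander.

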